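Key the gold display plate onto its stand

ROBOT

A 7-joint arm with a two-finger parallel gripper is mounted at the origin on the work surface. World frame = base frame: x ahead of the robot, y to its left, z up, the work surface at z = 0. Lengths are in m, angles in rad, forces in N, time in s.
With the tool pointing down it reaches from about 0.425 to 0.875 m from the base axis. Payload 4.7 kg.
Tool frame: the origin (TCP) lies at the very end of the fingers, on their centre line; the grasp point (between the pads) lies 19 mm behind it (ctrl.grasp_offset is the distance from the TCP to the grasp point, in m); z points along the fingers, y is the direction in which the jaws open and shut (so a half turn about z gives the same grasp; the last joint's range is limited). The gripper opens to 87 mm and grips with 3 to 60 N. Pads are 19 mm wide; open, the fingers measure 117 mm over their backs; the gripper's body (75 mm by 190 mm) begins 51 mm behind the grasp point.
Start: joints at [1.206, 0.321, -0.07, 1.45, 0.023, 1.371, -0.057], TCP at [0.24, -0.604, 0.223] pointing down, gripper open.
Joint ranges: [-2.86, 2.86], [-0.3, 2.09], [-1.38, 1.24], [0.06, 2.45], [-1.56, 4.7], [0.09, 2.05], [-2.69, 2.69]. Speed limits (rad/s): [2.57, 2.57, 3.14, 3.14, 3.14, 3.14, 3.14].

INTERFACE

Orientations are given as a rotation vector (axis times angle).
In Python, from bench import ctrl gives the robot as it stands.
- The arm moves only by the shell command python3 -m creep 'ROWS' [FORCE]. ROWS is JSON, a list that holds one entry, the list of rows, each a list of 7 numbers: the opening, from 0 (shut) to 1 (fully open), then the shift along the tool's x, y, z in mm, then the turn, a rotation vector about the tool's x, y, z in rad. In form: [[[grip, dx, dy, dz, rx, ry, rz], ...]]. A call has 1 to 5 rows; each row is the pose to reach, as a shift and turn from the pose commanded when the call began, along the tool's axes at that moment; what a row does not reach only later rows make up. A row lasts 1/10 s, in which the tool goes at most 50 mm and 8.59 degrees, less where a joint would pass 70% of its speed; a pose out of reach is approached as far as the arm can. A call with a gripper value outside its range is refused whole. The fingers move at their own pace and stop on an object; FORCE is the grip in N (left out, the last holds). Time passes only in rows, so rows that repeat a pose let the fingers close. It gives the time, the measured TCP pose, the force and the opening at its end, in the units of the state.
- ctrl.get_state(): the state, without advancing time (a new reading comes with each control period).
- ctrl.get_image(name): name is "side" or "top"; returns the picture (480x640x3 uint8, red, green, blue); there is no depth.
- ctrl.camera_params(name): a dict with "K" (3x3 intrinsics, pixels), "pose" (4x4, takes a point from camera to world coordinates). Camera axes: x right, y down, z forward; pixel columns grow to the right and rows downward; lengths in m; the calibration is good to about 2 mm. A picture is of the moment at which its call begins. camera_params takes no time and is no camera call.
- ctrl.close_job(): hands the job in, once; it reports no verdict.
The state is a dict: "time": time; "joint_positions": joint angles; "qd": joint speeds; "joint_torque": joint torques, N m; "position": TCP position; "tool_rot": TCP orientation; "ft_force": force on the tool from outside, world axes, zero at the start; "torque": the same for the moment, N m; "grip_width": opening from 0.0 (shut) to 1.0 (fully open).
Only numpy, scipy, OpenCV 4.12 (cv2) and the standard library are available. Lean on these libraries where they do the work, as an engineer would, in place of code of your own. Each camera call takes 0.05 s, during which the arm holds its last target. There are 200 camera calls.

TASK

Push the black stud round with a fingertip to turn the gold cake display plate, either way, until the notch in its rim is over the red pin of the stand; then press the plate gently down until it is fully home with the pin in the notch, and take the hand away. Do not pinch the stud or lift the plate, and leave the cakes, the jar and the spatula where they are.

Things in the scene. Friction and masses are not known exactly. Their poses are not given: they have to be found in the camera images.
- stand: White round display stand, foot 236 mm across and 8 mm high, drum 144 mm across up to 30 mm height. Does not move. Origin: centre of its underside on the counter, on the plate's turning axis; z up; its own x axis points level from the axis towards the red pin.
- pin (a point): Top of the red locating pin: a round-topped radial bar 10 mm wide (rounded across, so it leads the notch in) fixed on the stand's foot, held in a white clamp, reaching from 80 to 108 mm out from the axis; this point is 87 mm out, 37 mm above the counter. When the plate is not aligned the rim covers the inner part, but the outer 15 mm always shows beyond the rim.
- notch (a point): Middle of the notch in the rim of the gold plate, 87 mm from the axis, at the plate's upper face. The notch is 17 mm wide (3.5 mm to spare each side of the pin), open outwards. The plate is a gold disc 183 mm across and 8 mm thick on a central spindle; its upper face is 46 mm above the counter at the start and 38 mm when home. It can only turn about, and slide along, the vertical axis; it cannot tilt, so it may be pressed anywhere on top.
- hub_top (a point): Centre of the top of the plate's grey steel hub (40 mm across, 12 mm high), on the turning axis: 58 mm above the counter at the start, 50 mm when the plate is home.
- stud: Black upright finger stud on the plate, 18 mm in diameter, 18 mm high, 65 mm from the axis, on the opposite side from the notch. Origin: centre of its foot on the plate's upper face. Pushing it sideways (about 1.5 N) turns the plate.
- turn (a joint): Turn of the plate in rad, positive anticlockwise from above; 0 (or any whole turn, e.g. 6.283) means the notch is exactly over the pin. No end stops; turns either way; light rub, stays where it is left.
- seat (a joint): How far the plate is pressed down, m: 0 at the start (raised, its underside 1 mm above the pin), 0.008 fully home, negative if lifted. About 5 N moves it and it stays at the height where it is left. Unless the notch is over the pin, the rim meets the pin after 1 mm: pressed on, it gives a few mm but springs back to less than 3 mm when let go.
- raspberry_tart: Raspberry tart: brown shell 76 mm across on a gold card board 90 mm across, red berries, 54 mm high without its stalk; stands close beside the stand. A bystander; origin: centre of its underside.
- apple_cake: Green glazed domed cake on a tart shell and gold board 90 mm across, 57 mm high; stands close beside the stand. A bystander; origin: centre of its underside.
- chocolate_tart: Flat chocolate tart, 90 mm across its board, 28 mm high. A bystander; origin: centre of its underside.
- caramel_choux: Caramel coloured domed choux tart, 90 mm across its board, 53 mm high. A bystander; origin: centre of its underside.
- apple_cake_two: Second green domed cake, 90 mm across its board, 57 mm high. A bystander; origin: centre of its underside.
- jar: Amber glass jar with a brass cap, 60 mm across, 85 mm high, to the robot's right. A bystander; origin: centre of its underside.
- spatula: Spatula 260 mm long lying on the counter to the robot's right. A bystander; origin: its middle.

How it is judged:
By the outcome, as a careful person would: the job done as asked, in the order asked, and still so for the second after the job is handed in, with the robot touching nothing.
It also fails if it takes over 43 s, if anything falls off the work surface, if the arm or the gripper's body presses on something with over 40 N, if the wrist force passes 120 N, or if a joint passes its speed limit or range.

## Working session

There is one attempt and no reset: what is moved stays moved. The work goes in short steps, Python scripts to look and compute and a shell command to move; the robot and the scene stay as the last step left them, time stands still between calls to the robot, and variables do not carry over. Pictures are saved under pics/ and viewed, about 8 in all and at most 12, crops included, and the job is handed in when it is done.

```bash
mkdir -p pics; ls
python3 - <<'E'
from bench import ctrl
import cv2
for n in("top","side"):
    cv2.imwrite(f"pics/{n}0.png",ctrl.get_image(n)[:,:,::-1]); p=ctrl.camera_params(n); print(n,p["K"],p["pose"])
s=ctrl.get_state(); print(s["time"],s["position"],s["tool_rot"],s["ft_force"],s["grip_width"])
E
```

```text
pics
top [[491.5339613    0.         322.85625004]
 [  0.         491.5339613  235.54909751]
 [  0.           0.           1.        ]] [[ 0.02136887 -0.99271167  0.11860402  0.45398505]
 [-0.99975552 -0.02189165 -0.00310656 -0.05069131]
 [ 0.00568035 -0.11850864 -0.99293677  1.57880649]
 [ 0.          0.          0.          1.        ]]
side [[453.79554893   0.         322.17294752]
 [  0.         453.79554893 236.03589528]
 [  0.           0.           1.        ]] [[-0.98326617 -0.14238377  0.11364201  0.49568594]
 [-0.18175421  0.72436239 -0.66502973  0.69580476]
 [ 0.01237144 -0.67455615 -0.73811988  0.8911563 ]
 [ 0.          0.          0.          1.        ]]
0.1 [ 0.24015403 -0.60347267  0.22156707] [-3.08373471e+00 -5.91218201e-01  6.54785781e-04] [-0.31289287  0.20924588 -0.17548891] 1.0005144388756921
```

View pics/top0.png

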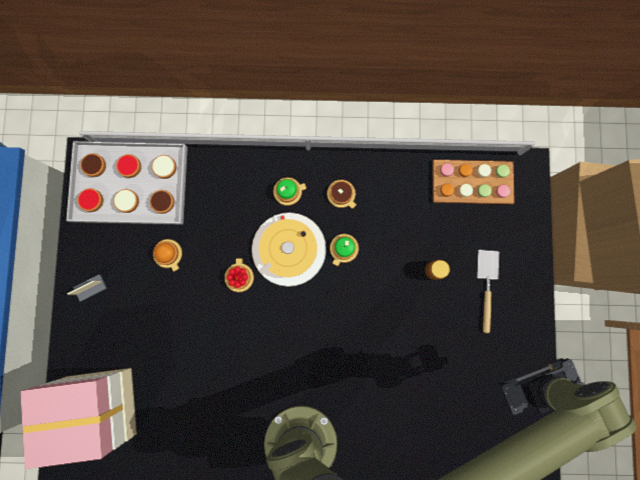

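View pics/side0.png

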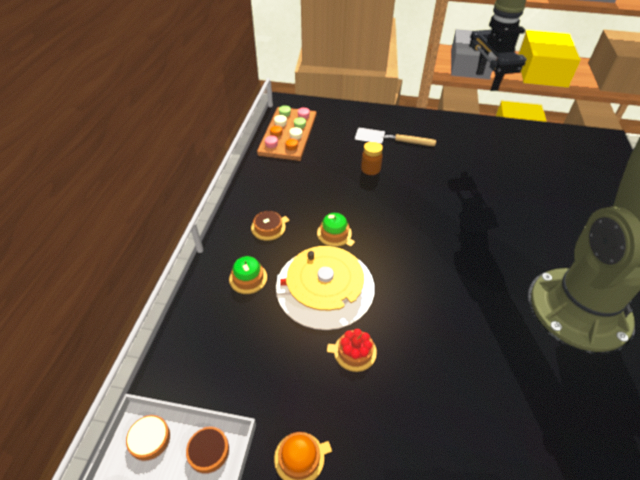

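The top view shows the plate near (288,248), the stud near (302,234), the red pin near (283,217) and a pale notch near (267,267). The side view agrees: stud (311,255), pin (284,282). I'll measure these points next.

```bash
cat > h.py <<'E'
import numpy as np, cv2
from bench import ctrl
def ray(n,uv,z):
    p=ctrl.camera_params(n);P=p["pose"];d=P[:3,:3]@np.linalg.inv(p["K"])@[uv[0],uv[1],1]
    return P[:3,3]+d*(z-P[2,3])/d[2]
def proj(n,X):
    p=ctrl.camera_params(n);P=p["pose"];c=p["K"]@(P[:3,:3].T@(np.array(X)-P[:3,3]));return c[:2]/c[2]
def blobs(mask,box,amin=3):
    m=np.zeros(mask.shape,np.uint8);x0,y0,x1,y1=box;m[y0:y1,x0:x1]=mask[y0:y1,x0:x1]
    k,l,s,c=cv2.connectedComponentsWithStats(m);return [(int(s[i,4]),c[i].round(2).tolist(),s[i,:4].tolist()) for i in range(1,k) if s[i,4]>=amin]
E
python3 - <<'E'
from h import *
B={"top":(245,205,332,292),"side":(270,240,380,330)}
for n in B:
    im=cv2.imread(f"pics/{n}0.png");hsv=cv2.cvtColor(im,cv2.COLOR_BGR2HSV);H,S,V=cv2.split(hsv);b=B[n]
    print(n,"gold",blobs((H>15)&(H<35)&(S>70)&(V>100),b,50))
    print("red",blobs(((H<8)|(H>172))&(S>120)&(V>90),b)); print("dark",blobs(V<80,b)); print("grey",blobs((S<60)&(V>90),b,8))
    crop=im[b[1]:b[3],b[0]:b[2]];c=cv2.resize(crop,(390,390*crop.shape[0]//crop.shape[1]),interpolation=cv2.INTER_CUBIC)
    globals()[n]=cv2.copyMakeBorder(c,0,390-c.shape[0],0,5,cv2.BORDER_CONSTANT)
cv2.imwrite("pics/c0.png",np.hstack([top,side]))
E
```

```text
top gold [(2505, [287.48, 247.58], [259, 219, 58, 58]), (107, [249.27, 277.36], [245, 264, 9, 27])]
red [(9, [282.0, 217.0], [281, 216, 3, 3]), (24, [245.58, 276.5], [245, 270, 3, 14])]
dark [(2988, [289.32, 244.88], [245, 205, 87, 87]), (13, [302.85, 233.46], [301, 232, 4, 4])]
grey [(1672, [290.0, 251.77], [252, 212, 74, 75]), (117, [287.45, 247.38], [282, 242, 12, 12])]
side gold [(4038, [325.34, 276.26], [286, 240, 78, 71])]
red [(25, [282.6, 281.6], [281, 279, 5, 6]), (13, [356.69, 328.62], [353, 328, 8, 2])]
dark [(1366, [280.45, 282.78], [270, 240, 42, 90]), (6, [319.33, 242.83], [318, 241, 4, 4]), (347, [370.98, 248.88], [354, 240, 26, 32]), (167, [373.8, 322.67], [362, 309, 18, 21])]
grey [(2452, [326.05, 304.27], [275, 258, 100, 72]), (181, [325.12, 273.39], [318, 267, 16, 14])]
```

View pics/c0.png

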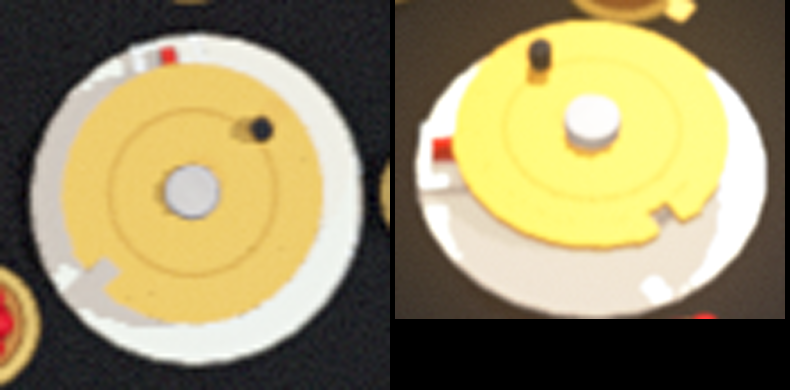

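The crop shows the notch at about (267.3,265.7) in the top image, opposite the stud, and the red pin's visible part at about (282,217).

Run:
```python
from h import *
ht=ray("top",(287.45,247.38),.058); hs=ray("side",(325.1,273.0),.056); 
print("hub",ht,hs,"gold top",ray("top",(287.5,247.6),.046))
c=ht
im=cv2.imread("pics/side0.png");H,S,V=cv2.split(cv2.cvtColor(im,cv2.COLOR_BGR2HSV))
print("side stud",[b for b in blobs(V<100,(303,246,318,266))])
for n,nm,uv,z in[("top","pin",(282,217),.035),("side","pin",(282.6,281.6),.034),("top","stud",(302.85,233.46),.062),("side","stud",(311,254),.062),("top","notch",(267.3,265.7),.046),("side","notch",(270+268/3.545,240+214/3.545),.044)]:
    p=ray(n,uv,z);d=p-(ht if n=="top" else hs);print(n,nm,p.round(4),"r",np.hypot(*d[:2]).round(4),"ang",np.degrees(np.arctan2(d[1],d[0])).round(1))
from scipy.spatial.transform import Rotation as R
print(R.from_rotvec(ctrl.get_state()["tool_rot"]).as_matrix().round(3))
for nm,uv,z in[("tart",(238,277),.03),("green",(344,247),.03),("green2",(287,190),.03),("choc",(341,193),.02)]: print(nm,ray("top",uv,z).round(3))
```

```text
hub [0.59622061 0.05369992 0.058     ] [0.5964771 0.0563159 0.056    ] gold top [0.59665511 0.05434654 0.046     ]
side stud [(19, [305.84, 246.79], [303, 246, 9, 4]), (16, [310.31, 255.94], [309, 253, 4, 6])]
top pin [0.6948 0.0755 0.035 ] r 0.101 ang 12.4
side pin [0.6923 0.0835 0.034 ] r 0.0996 ang 15.8
top stud [0.6403 0.0069 0.062 ] r 0.0643 ang -46.7
side stud [0.639 0.011 0.062] r 0.0621 ang -46.8
top notch [0.5387 0.1156 0.046 ] r 0.0845 ang 132.9
side notch [0.5391 0.1144 0.044 ] r 0.0817 ang 134.6
[[ 0.929  0.37  -0.001]
 [ 0.37  -0.929  0.002]
 [-0.    -0.002 -1.   ]]
tart [0.502 0.208 0.03 ]
green [ 0.604 -0.123  0.03 ]
green2 [0.784 0.063 0.03 ]
choc [ 0.78  -0.111  0.02 ]
```

```bash
for i in 1 2 3 4; do python3 -m creep '[[[0,32,-22,0,0,0,0],[0,63,-43,0,0,0,0],[0,95,-65,0,0,0,0],[0,126,-87,0,0,0,0],[0,158,-108,0,0,0,0]]]' 10; done
for i in 1 2 3; do python3 -m creep '[[[0,0,0,0,0,0,-0.13],[0,0,0,0,0,0,-0.26],[0,0,0,0,0,0,-0.39],[0,0,0,0,0,0,-0.52],[0,0,0,0,0,0,-0.65]]]'; done
python3 -c "
from h import *
from scipy.spatial.transform import Rotation as R
s=ctrl.get_state();print(s['time'],s['position'],s['grip_width'],s['joint_positions']);print(R.from_rotvec(s['tool_rot']).as_matrix().round(3))"
```

```text
time: 0.6
position: [0.3476, -0.4436, 0.2221]
tool_rot: [-3.085, -0.591, 0.001]
ft_force: [0.4, -0.5, 0.4]
grip_width: 0.636
time: 1.1
position: [0.4544, -0.2849, 0.2222]
tool_rot: [-3.085, -0.591, 0.001]
ft_force: [0.7, -0.3, -0.2]
grip_width: 0.174
time: 1.6
position: [0.5612, -0.1262, 0.2222]
tool_rot: [3.085, 0.591, -0.001]
ft_force: [1.1, 0.1, 0.8]
grip_width: 0.003
time: 2.1
position: [0.6682, 0.0324, 0.222]
tool_rot: [3.085, 0.591, -0.002]
ft_force: [-0.5, -0.2, -0.4]
grip_width: 0.007
time: 2.6
position: [0.6675, 0.0311, 0.2218]
tool_rot: [-2.73, -1.553, 0.002]
ft_force: [-0.2, -0.8, -0.4]
grip_width: 0.008
time: 3.1
position: [0.6675, 0.031, 0.2219]
tool_rot: [-2.092, -2.343, 0.001]
ft_force: [-0.2, 0.5, -0.9]
grip_width: 0.004
time: 3.6
position: [0.6675, 0.0309, 0.2219]
tool_rot: [-1.234, -2.888, 0.001]
ft_force: [-0.2, -0.3, -0.4]
grip_width: 0.004
3.6 [0.66748927 0.03094775 0.2218775 ] 0.003527431805055973 [ 0.53335113  0.49858691 -0.8825844   1.37643857  0.38145244  1.44316442
  0.42689402]
[[-0.691  0.723 -0.001]
 [ 0.723  0.691 -0.   ]
 [ 0.001 -0.001 -1.   ]]
```

```bash
python3 -m creep '[[[0,0,0,35,0,0,0],[0,0,0,70,0,0,0],[0,0,0,105,0,0,0],[0,0,0,135,0,0,0],[0,0,0,145,0,0,0]]]'
python3 -m creep '[[[0,0,0,7,0,0,0],[0,0,0,14,0,0,0],[0,0,0,19,0,0,0],[0,0,0,23,0,0,0],[0,0,0,24,0,0,0]]]'
python3 -c "
from h import *
im=ctrl.get_image('side')[:,:,::-1];a=cv2.resize(im[200:340,250:400],None,fx=3.7,fy=3.7,interpolation=2)
cv2.imwrite('pics/s1.png',a);print(proj('side',ctrl.get_state()['position']))"
```

```text
time: 4.1
position: [0.6651, 0.0303, 0.0733]
tool_rot: [-1.24, -2.88, 0.005]
ft_force: [0.2, 0.5, -0.1]
grip_width: 0.003
time: 4.6
position: [0.668, 0.0311, 0.0537]
tool_rot: [1.242, 2.885, -0.0]
ft_force: [0.2, -0.2, -0.9]
grip_width: 0.007
[297.42290052 260.79161226]
```

View pics/s1.png

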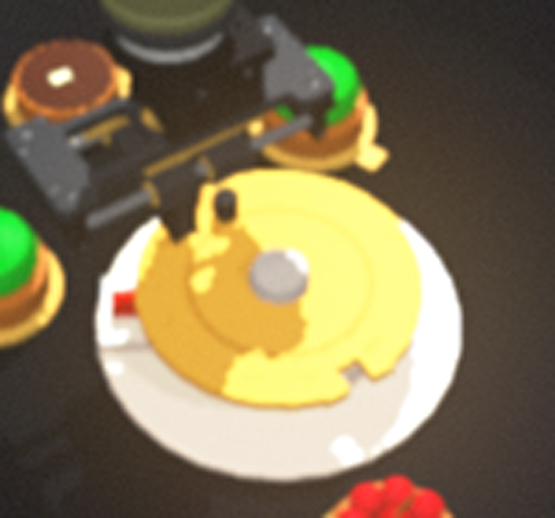

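The fingertip stands beside the stud (at about (298,263) full-frame) and just clear of the plate. Starting the push.

```bash
python3 -m creep '[[[0,0,-3,0,0,0,0],[0,0,-6,0,0,0,0],[0,0,-9,0,0,0,0],[0,0,-10,0,0,0,0],[0,0,-11,0,0,0,0]]]'
for i in 1 2; do python3 -m creep '[[[0,-2.2,-6.6,0,0,0,0.1],[0,-3.7,-13.4,0,0,0,0.2],[0,-4.5,-20.3,0,0,0,0.3],[0,-4.6,-27.3,0,0,0,0.4],[0,-4,-34.2,0,0,0,0.5]]]'; done
python3 -c "
from h import *
im=ctrl.get_image('side')[:,:,::-1];a=cv2.resize(im[200:340,250:400],None,fx=3.7,fy=3.7,interpolation=2)
cv2.imwrite('pics/s2.png',a);print(proj('side',ctrl.get_state()['position']))"
```

```text
time: 5.15
position: [0.6597, 0.0233, 0.0537]
tool_rot: [1.242, 2.885, -0.0]
ft_force: [0.3, -0.4, 0.2]
grip_width: 0.002
time: 5.65
position: [0.6382, -0.002, 0.0538]
tool_rot: [1.921, 2.485, 0.003]
ft_force: [1.7, 1.3, -0.0]
grip_width: 0.006
time: 6.15
position: [0.6064, -0.0151, 0.0539]
tool_rot: [2.476, 1.932, 0.003]
ft_force: [2.0, 1.2, -0.3]
grip_width: 0.003
[326.87008984 250.06240561]
```

View pics/s2.png

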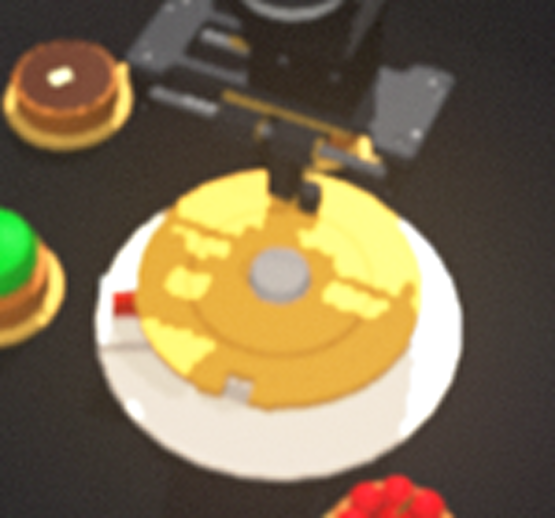

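The plate is turning: the notch is now at about (314,305) in the side image, with the finger behind the stud near (326,251).

Run:
```python
from h import *
for ax in [(.5965,.0563),(.5962,.0540)]:
  for uv,z in[((314.1,304.9),.045),((282.6,281.6),.034),((250+310/3.7,200+187/3.7),.064)]:
    p=ray("side",uv,z)[:2]-ax; print(np.hypot(*p).round(4),np.degrees(np.arctan2(p[1],p[0])).round(1))
s=ctrl.get_state();d=s["position"][:2]-np.array([.5965,.055]);print(np.hypot(*d),np.degrees(np.arctan2(d[1],d[0])))
```

```text
0.0846 83.6
0.0996 15.8
0.0654 -98.3
0.0869 83.6
0.1005 17.1
0.0631 -98.3
0.07089809480671294 -83.11692912636012
```

```bash
python3 -m creep '[[[0,-2.2,-6.6,0,0,0,0.1],[0,-3.7,-13.4,0,0,0,0.2],[0,-4.5,-20.3,0,0,0,0.3],[0,-4.6,-27.3,0,0,0,0.4],[0,-4,-34.2,0,0,0,0.5]]]'
python3 -m creep '[[[0,-2.2,-6.6,0,0,0,0.1],[0,-3.7,-13.4,0,0,0,0.2],[0,-4.5,-20.3,0,0,0,0.3],[0,-4.6,-27.3,0,0,0,0.4],[0,-4.6,-27.3,0,0,0,0.4]]]'
cat > look.py <<'E'
import sys
from h import *
f=sys.argv[1]
im=ctrl.get_image('side')[:,:,::-1];cv2.imwrite(f'pics/{f}_raw.png',im)
a=cv2.resize(im[240:330,265:385],None,fx=6,fy=6,interpolation=2);cv2.imwrite(f'pics/{f}.png',a)
E
python3 look.py s3; python3 -c "
import sys;sys.path.insert(0,'.')
from h import *
cv2.imwrite('pics/t3_raw.png',ctrl.get_image('top')[:,:,::-1])"
```

```text
time: 6.7
position: [0.5722, -0.0114, 0.0539]
tool_rot: [2.876, 1.261, 0.002]
ft_force: [1.6, -0.7, -1.1]
grip_width: 0.001
time: 7.2
position: [0.5479, 0.0046, 0.0537]
tool_rot: [3.069, 0.672, -0.0]
ft_force: [-0.8, 0.3, -0.2]
grip_width: 0.008
```

View pics/s3.png

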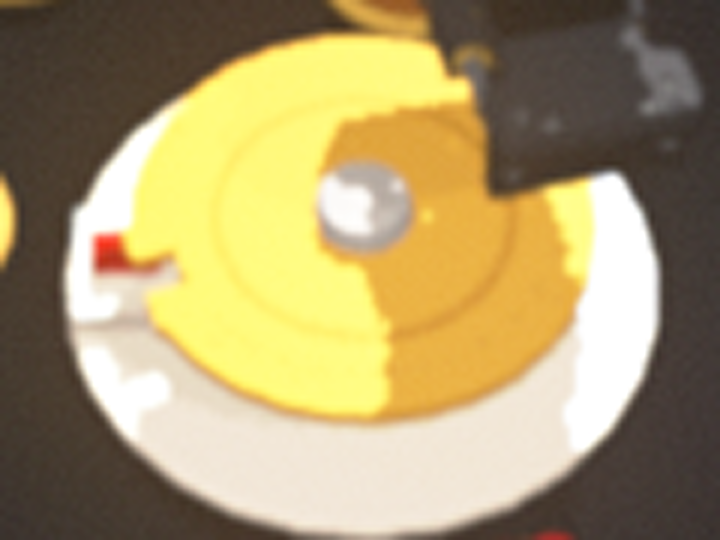

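The notch is now close to the pin: notch middle at about crop (160,273) (full-frame (291.7,285.5)), red pin end at crop (110,254). Next I'll compare their angles in both views.

Run:
```python
from h import *
im=cv2.imread("pics/t3_raw.png");b=(245,205,332,292)
H,S,V=cv2.split(cv2.cvtColor(im,cv2.COLOR_BGR2HSV))
print("red top",blobs(((H<8)|(H>172))&(S>120)&(V>90),(270,205,300,235)))
s=cv2.imread("pics/s3_raw.png");h,q,v=cv2.split(cv2.cvtColor(s,cv2.COLOR_BGR2HSV))
print("red side",blobs(((h<8)|(h>172))&(q>120)&(v>90),(270,270,300,300)))
ax=np.array([.5965,.0555])
def a(n,uv,z):
    p=ray(n,uv,z)[:2]-ax;return np.hypot(*p).round(4),np.degrees(np.arctan2(p[1],p[0])).round(1)
f=lambda x,y:(265+(x)/6,240+y/6)
for nm,uv,z in[("mid",f(160,273),.046),("cornerU",f(133,258),.046),("cornerL",f(150,292),.046),("pin",f(110,254),.036)]: print(nm,a("side",uv,z))
print("pin corners predicted in crop for pin angles (r=108 and 93, z=.035):")
for g in(10,12,14,16,18):
    print(g,[((proj("side",[ax[0]+r*np.cos(np.radians(g)),ax[1]+r*np.sin(np.radians(g)),.037])-[265,240])*6).round(0).tolist() for r in(.108,.093,.087)])
cv2.imwrite("pics/t3.png",cv2.resize(im[205:292,245:332],None,fx=6.5,fy=6.5,interpolation=2))
```

```text
red top [(9, [282.0, 217.0], [281, 216, 3, 3])]
red side [(25, [282.64, 281.76], [281, 279, 5, 6])]
mid (np.float64(0.0824), np.float64(31.8))
cornerU (np.float64(0.0904), np.float64(25.2))
cornerL (np.float64(0.089), np.float64(36.3))
pin (np.float64(0.0982), np.float64(18.5))
pin corners predicted in crop for pin angles (r=108 and 93, z=.035):
10 [[85.0, 222.0], [123.0, 223.0], [138.0, 223.0]]
12 [[84.0, 230.0], [123.0, 229.0], [138.0, 229.0]]
14 [[84.0, 238.0], [122.0, 236.0], [138.0, 235.0]]
16 [[84.0, 245.0], [123.0, 243.0], [138.0, 242.0]]
18 [[85.0, 253.0], [123.0, 249.0], [139.0, 248.0]]
```

View pics/t3.png

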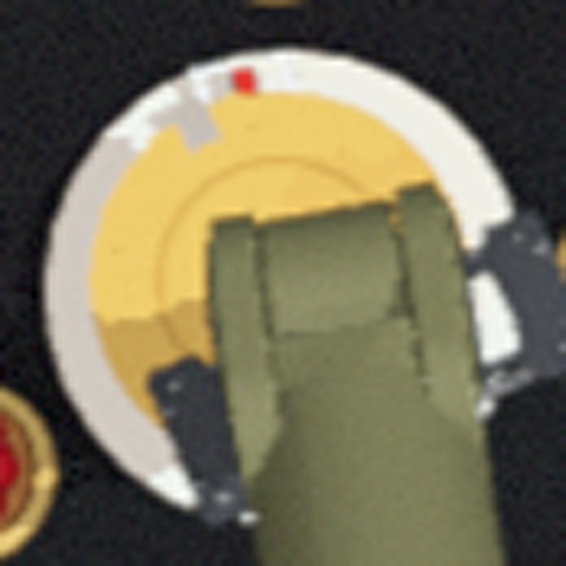

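The top view shows the notch at crop (197,122) and the pin at (244,80), so there is some turn left. I'll sample along circles in both views for finer angles.

```bash
cat > ang.py <<'E'
import sys
from h import *
def prof(n,im,ax,r,z,th):
    P=np.array([proj(n,[ax[0]+r*np.cos(t),ax[1]+r*np.sin(t),z]) for t in np.radians(th)],np.float32)
    return cv2.remap(im.astype(np.float32),P[None,:,0].copy(),P[None,:,1].copy(),cv2.INTER_LINEAR)[0]
def half(th,w): # edges at half height
    w=w-np.percentile(w,30);on=th[w>w.max()/2];return (round(on.min(),1),round(on.max(),1),round((on.min()+on.max())/2,1)) if len(on) else None
hub={"top":ray("top",(287.45,247.38),.058),"side":ray("side",(325.6,271.75),.058)}
if __name__=="__main__":
  zt=float(sys.argv[3]) if len(sys.argv)>3 else .046
  for n,f in(("top",sys.argv[1]),("side",sys.argv[2])):
    if f=="-": continue
    im=cv2.imread(f);ax=hub[n][:2];print(n,ax.round(4))
    th=np.arange(-5,60,.25)
    for r in(.082,.085,.088):
        c=prof(n,im,ax,r,zt,th);print(" notch r",r,half(th,-(c[:,1]-c[:,0])))
    for r in(.097,.100,.103):
        c=prof(n,im,ax,r,.036,th);print(" pin r",r,half(th,c[:,2]-c[:,1]))
E
python3 ang.py pics/t3_raw.png pics/s3_raw.png
```

```text
top [0.5962 0.0537]
 notch r 0.082 (np.float64(24.0), np.float64(36.2), np.float64(30.1))
 notch r 0.085 (np.float64(24.2), np.float64(35.8), np.float64(30.0))
 notch r 0.088 (np.float64(24.2), np.float64(35.5), np.float64(29.9))
 pin r 0.097 (np.float64(9.5), np.float64(14.5), np.float64(12.0))
 pin r 0.1 (np.float64(9.5), np.float64(14.8), np.float64(12.1))
 pin r 0.103 (np.float64(9.8), np.float64(14.8), np.float64(12.2))
side [0.5957 0.054 ]
 notch r 0.082 (np.float64(27.2), np.float64(36.2), np.float64(31.8))
 notch r 0.085 (np.float64(27.8), np.float64(36.2), np.float64(32.0))
 notch r 0.088 (np.float64(27.8), np.float64(36.0), np.float64(31.9))
 pin r 0.097 (np.float64(13.0), np.float64(23.5), np.float64(18.2))
 pin r 0.1 (np.float64(13.0), np.float64(22.2), np.float64(17.6))Traceback (most recent call last):
  File "ang.py", line 18, in <module>
    c=prof(n,im,ax,r,.036,th);print(" pin r",r,half(th,c[:,2]-c[:,1]))
  File "ang.py", line 4, in prof
    P=np.array([proj(n,[ax[0]+r*np.cos(t),ax[1]+r*np.sin(t),z]) for t in np.radians(th)],np.float32)
                ~~~~^^^^^^^^^^^^^^^^^^^^^^^^^^^^^^^^^^^^^^^^^^^
  File "h.py", line 7, in proj
    p=ctrl.camera_params(n);P=p["pose"];c=p["K"]@(P[:3,:3].T@(np.array(X)-P[:3,3]));return c[:2]/c[2]
ValueError: time passes only in moves, steps and waits
```

```bash
python3 -m creep '[[[0,-1.4,-3.9,0,0,0,0.06],[0,-2.5,-8,0,0,0,0.12],[0,-3.4,-12,0,0,0,0.18],[0,-4.1,-16.2,0,0,0,0.24],[0,-4.4,-19.6,0,0,0,0.29]]]'
python3 -m creep '[[[0,0,0,0,0,0,0],[0,0,0,0,0,0,0]]]'
sed -i 's/^def ray/_c={n:ctrl.camera_params(n) for n in("top","side")}\ndef ray/; s/p=ctrl.camera_params(n)/p=_c[n]/' h.py
python3 look.py s4; python3 -c "
from h import *
cv2.imwrite('pics/t4_raw.png',ctrl.get_image('top')[:,:,::-1])"
python3 ang.py pics/t4_raw.png pics/s4_raw.png
```

```text
time: 7.8
position: [0.5365, 0.0191, 0.0536]
tool_rot: [3.133, 0.218, 0.0]
ft_force: [-0.3, -1.4, -0.4]
grip_width: 0.008
time: 8.0
position: [0.5363, 0.0197, 0.0535]
tool_rot: [3.134, 0.222, -0.0]
ft_force: [-0.4, -0.5, 0.1]
grip_width: 0.003
top [0.5962 0.0537]
 notch r 0.082 (np.float64(10.5), np.float64(20.5), np.float64(15.5))
 notch r 0.085 (np.float64(10.2), np.float64(20.5), np.float64(15.4))
 notch r 0.088 (np.float64(10.8), np.float64(20.2), np.float64(15.5))
 pin r 0.097 (np.float64(9.8), np.float64(15.0), np.float64(12.4))
 pin r 0.1 (np.float64(9.5), np.float64(14.8), np.float64(12.1))
 pin r 0.103 (np.float64(9.8), np.float64(14.8), np.float64(12.2))
side [0.5957 0.054 ]
 notch r 0.082 (np.float64(12.2), np.float64(20.0), np.float64(16.1))
 notch r 0.085 (np.float64(12.2), np.float64(19.5), np.float64(15.9))
 notch r 0.088 (np.float64(12.0), np.float64(19.2), np.float64(15.6))
 pin r 0.097 (np.float64(12.8), np.float64(22.8), np.float64(17.8))
 pin r 0.1 (np.float64(13.0), np.float64(22.5), np.float64(17.8))
 pin r 0.103 (np.float64(13.0), np.float64(22.2), np.float64(17.6))
```

View pics/s4.png

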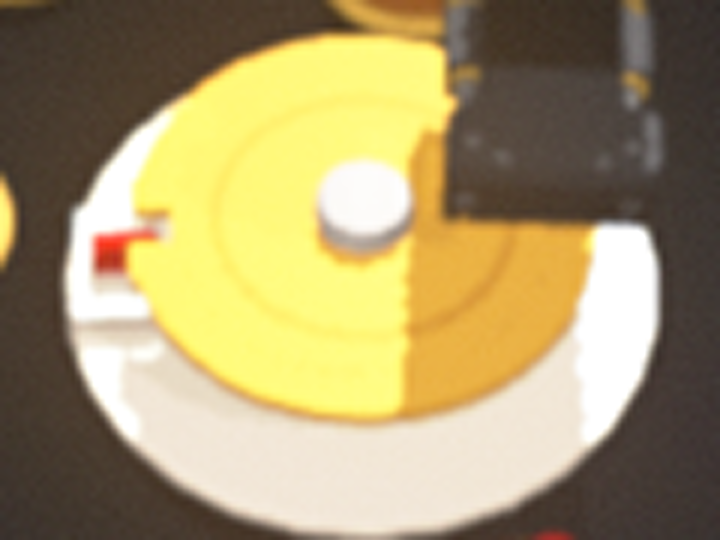

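The side view shows the red pin in the notch opening: far notch corner at crop (137,210), red's upper edge at about y=233. The two views differ by about 3° on the remaining turn, so I'll make a finer check from the edges.

```bash
cat > pre.py <<'E'
from h import *
ax=ray("side",(325.6,271.75),.058)[:2]
def P(g,r,lat,z,n="side"):
    t=np.radians(g);u=np.array([np.cos(t),np.sin(t)]);w=np.array([-u[1],u[0]]);x=ax+r*u+lat*w;return proj(n,[*x,z])
if __name__=="__main__":
  for g in(12,13,14,15,16):
    # far silhouette: 5 mm radius about z=.032
    k=[(a,P(g,.1,.005*np.sin(a),.032+.005*np.cos(a))[1]) for a in np.linspace(-1.5,1.5,61)]
    a=min(k,key=lambda t:t[1])
    q=lambda p:((p-[265,240]+.5)*6-.5).round(0).tolist()
    print(g,"pin sil r.108,.1,.09",[q(P(g,r,.005*np.sin(a[0]),.032+.005*np.cos(a[0]))) for r in(.108,.1,.09)],"notch far/near corner",q(P(g,.0911,-.0085,.046)),q(P(g,.0911,.0085,.046)))
  im=cv2.imread("pics/s4_raw.png").astype(int)
  for c in(282,283,285,286,288): print(c,[f"{y}:{im[y,c,2]},{im[y,c,1]},{im[y,c,0]}" for y in range(272,290)])
E
python3 pre.py
```

```text
12 pin sil r.108,.1,.09 [[90.0, 225.0], [110.0, 224.0], [136.0, 224.0]] notch far/near corner [132.0, 198.0] [131.0, 233.0]
13 pin sil r.108,.1,.09 [[90.0, 229.0], [110.0, 228.0], [136.0, 227.0]] notch far/near corner [132.0, 201.0] [131.0, 236.0]
14 pin sil r.108,.1,.09 [[89.0, 232.0], [110.0, 232.0], [136.0, 231.0]] notch far/near corner [131.0, 204.0] [132.0, 239.0]
15 pin sil r.108,.1,.09 [[89.0, 236.0], [110.0, 235.0], [135.0, 234.0]] notch far/near corner [131.0, 208.0] [132.0, 243.0]
16 pin sil r.108,.1,.09 [[89.0, 240.0], [110.0, 239.0], [135.0, 237.0]] notch far/near corner [131.0, 211.0] [133.0, 246.0]
282 ['272:255,255,255', '273:255,255,255', '274:255,255,255', '275:255,255,255', '276:255,255,255', '277:255,255,255', '278:255,235,225', '279:255,121,106', '280:252,63,38', '281:230,60,32', '282:198,56,28', '283:185,57,31', '284:188,77,56', '285:209,138,120', '286:225,193,171', '287:230,215,192', '288:239,230,214', '289:253,253,247']
283 ['272:255,255,255', '273:255,255,254', '274:255,255,255', '275:255,255,255', '276:255,255,255', '277:255,255,255', '278:255,228,215', '279:
[... 515 characters left out ...]
89:254,254,251']
286 ['272:255,254,239', '273:255,255,242', '274:255,255,249', '275:255,255,255', '276:255,255,255', '277:254,253,247', '278:253,186,169', '279:253,110,77', '280:252,148,61', '281:251,192,77', '282:251,202,84', '283:251,202,84', '284:250,199,88', '285:249,207,120', '286:240,206,149', '287:228,201,166', '288:234,222,201', '289:252,251,246']
288 ['272:255,250,116', '273:255,249,112', '274:254,233,95', '275:237,193,98', '276:233,209,163', '277:242,218,186', '278:241,155,135', '279:248,125,74', '280:255,216,87', '281:255,251,114', '282:255,252,119', '283:255,251,120', '284:255,251,118', '285:255,250,116', '286:255,243,107', '287:253,229,104', '288:249,224,144', '289:251,245,224']
```

Edges in the side view put the pin at about 14.8° and the notch at about 14.6°; the top view suggests 2° still to go. I'll compromise with a nudge of about 1°, back off, rise, and re-check.

```bash
python3 -m creep '[[[0,-0.2,-0.5,0,0,0,0.008],[0,-0.4,-1,0,0,0,0.016],[0,-0.4,-1.1,0,0,0,0.016],[0,-0.4,-1.1,0,0,0,0.016]]]'
python3 -m creep '[[[0,0,2,0,0,0,0],[0,0,5,0,0,0,0],[0,0,9,0,0,0,0],[0,0,9,-20,0,0,0],[0,0,9,-40,0,0,0]]]'
python3 look.py s5; python3 -c "
from h import *
from scipy.spatial.transform import Rotation as R
cv2.imwrite('pics/t5_raw.png',ctrl.get_image('top')[:,:,::-1])
s=ctrl.get_state();M=R.from_rotvec(s['tool_rot']).as_matrix();print('to hub, tool axes mm',(M.T@(np.array([.5962,.0545,.060])-s['position'])*1000).round(1))"
python3 ang.py pics/t5_raw.png pics/s5_raw.png|grep -v 'pin'; sed -i 's/s4_raw/s5_raw/' pre.py; python3 pre.py|tail -2
```

```text
time: 8.5
position: [0.5357, 0.0208, 0.0535]
tool_rot: [3.135, 0.193, 0.0]
ft_force: [0.8, -2.0, 1.6]
grip_width: 0.008
time: 9.0
position: [0.5359, 0.0117, 0.0933]
tool_rot: [-3.135, -0.192, 0.003]
ft_force: [-0.3, 0.2, 0.0]
grip_width: 0.003
to hub, tool axes mm [ 62.  -35.2  36.4]
top [0.5962 0.0537]
 notch r 0.082 (np.float64(9.5), np.float64(20.0), np.float64(14.8))
 notch r 0.085 (np.float64(9.5), np.float64(19.8), np.float64(14.6))
 notch r 0.088 (np.float64(9.8), np.float64(19.2), np.float64(14.5))
side [0.5957 0.054 ]
 notch r 0.082 (np.float64(11.2), np.float64(19.8), np.float64(15.5))
 notch r 0.085 (np.float64(11.2), np.float64(19.0), np.float64(15.1))
 notch r 0.088 (np.float64(11.0), np.float64(18.5), np.float64(14.8))
286 ['272:255,255,253', '273:255,255,253', '274:255,255,254', '275:255,255,255', '276:255,255,255', '277:254,255,255', '278:253,196,181', '279:254,118,79', '280:253,153,66', '281:252,193,80', '282:251,200,82', '283:251,203,85', '284:250,198,86', '285:244,194,113', '286:232,194,147', '287:225,200,170', '288:237,227,211', '289:254,255,253']
288 ['272:255,250,114', '273:255,244,106', '274:250,215,82', '275:226,184,118', '276:243,234,212', '277:249,240,231', '278:245,174,153', '279:252,155,82', '280:255,229,96', '281:255,252,118', '282:255,252,120', '283:255,252,121', '284:255,251,121', '285:255,250,116', '286:255,243,110', '287:253,230,112', '288:249,226,152', '289:252,248,232']
```

Moved by about 0.9°, finger off the stud. Next, over the hub and press gently, watching the force.

```bash
python3 -m creep '[[[0,20,-12,0,0,0,0],[0,45,-25,0,0,0,0],[0,62,-35,0,0,0,0],[0,62,-35,15,0,0,0],[0,62,-35,31,0,0,0]]]'
python3 -m creep '[[[0,0,0,1,0,0,0],[0,0,0,2,0,0,0],[0,0,0,3,0,0,0],[0,0,0,4,0,0,0],[0,0,0,5,0,0,0]]]'
python3 -m creep '[[[0,0,0,0.7,0,0,0],[0,0,0,1.4,0,0,0],[0,0,0,2,0,0,0],[0,0,0,2.5,0,0,0],[0,0,0,3,0,0,0]]]'
```

```text
time: 9.6
position: [0.5932, 0.0542, 0.0607]
tool_rot: [3.135, 0.194, -0.002]
ft_force: [-0.0, -0.3, -1.2]
grip_width: 0.009
time: 10.1
position: [0.594, 0.0541, 0.0579]
tool_rot: [3.135, 0.192, 0.001]
ft_force: [-0.4, -0.1, 0.0]
grip_width: 0.004
time: 10.6
position: [0.5941, 0.0542, 0.0553]
tool_rot: [3.135, 0.193, 0.0]
ft_force: [-1.9, -0.5, 4.9]
grip_width: 0.005
```

```bash
for i in 1 2; do python3 -m creep '[[[0,0,0,0.5,0,0,0],[0,0,0,1,0,0,0],[0,0,0,1.5,0,0,0],[0,0,0,2,0,0,0],[0,0,0,2,0,0,0]]]'; done
```

```text
time: 11.1
position: [0.5941, 0.0542, 0.0532]
tool_rot: [3.135, 0.193, 0.001]
ft_force: [-1.5, -2.0, 5.4]
grip_width: 0.001
time: 11.6
position: [0.5941, 0.0542, 0.051]
tool_rot: [3.135, 0.193, 0.001]
ft_force: [-1.4, 0.2, 4.9]
grip_width: 0.007
```

```bash
for i in 1 2; do python3 -m creep '[[[0,0,0,0.4,0,0,0],[0,0,0,0.8,0,0,0],[0,0,0,1.2,0,0,0],[0,0,0,1.2,0,0,0]]]'; done
```

```text
time: 12.0
position: [0.5941, 0.0542, 0.0503]
tool_rot: [3.135, 0.193, 0.0]
ft_force: [-2.8, -0.7, 9.1]
grip_width: 0.006
time: 12.4
position: [0.5942, 0.0543, 0.0503]
tool_rot: [3.135, 0.193, 0.001]
ft_force: [-6.2, -0.8, 15.4]
grip_width: 0.011
```

The plate stopped at z=50.3 mm with the force rising, which matches the 50 mm home height. I'll withdraw up and aside, then check.

```bash
python3 -m creep '[[[0,0,0,-3,0,0,0],[0,0,0,-15,0,0,0],[0,0,0,-50,0,0,0],[0,0,0,-90,0,0,0],[0,0,0,-120,0,0,0]]]'
for i in 1 2; do python3 -m creep '[[[0,0,35,0,0,0,0],[0,0,70,0,0,0,0],[0,0,105,0,0,0,0],[0,0,140,0,0,0,0],[0,0,170,0,0,0,0]]]'; done
python3 look.py s6
python3 -c "
from h import *
im=ctrl.get_image('top')[:,:,::-1];cv2.imwrite('pics/t6_raw.png',im);a=cv2.imread('pics/top0.png')
t=cv2.resize(im[205:292,245:332],(390,390),interpolation=2);s=cv2.imread('pics/s6.png');s=cv2.resize(s,(400,300))
d=cv2.resize(im[130:350,130:550],(400,210));e=np.zeros((600,800,3),np.uint8);e[:390,:390]=t;e[:300,400:]=s;e[390:,:400]=d;e[300:510,400:]=cv2.resize(a[130:350,130:550],(400,210));cv2.imwrite('pics/f6.png',e)"
python3 ang.py pics/t6_raw.png pics/s6_raw.png .038|grep -v pin
```

```text
time: 12.9
position: [0.5946, 0.0548, 0.1708]
tool_rot: [-3.135, -0.193, -0.004]
ft_force: [0.8, -0.4, 1.2]
grip_width: 0.007
time: 13.4
position: [0.6148, -0.1166, 0.1684]
tool_rot: [3.135, 0.191, 0.001]
ft_force: [0.4, -0.3, -0.8]
grip_width: 0.006
time: 13.9
position: [0.6355, -0.2854, 0.1682]
tool_rot: [3.135, 0.191, 0.0]
ft_force: [0.2, -0.2, -0.5]
grip_width: 0.005
top [0.5962 0.0537]
 notch r 0.082 (np.float64(9.5), np.float64(19.8), np.float64(14.6))
 notch r 0.085 (np.float64(9.5), np.float64(19.8), np.float64(14.6))
 notch r 0.088 (np.float64(9.5), np.float64(19.5), np.float64(14.5))
side [0.5957 0.054 ]
 notch r 0.082 (np.float64(11.5), np.float64(19.5), np.float64(15.5))
 notch r 0.085 (np.float64(11.5), np.float64(19.2), np.float64(15.4))
 notch r 0.088 (np.float64(11.5), np.float64(18.8), np.float64(15.1))
```

View pics/f6.png

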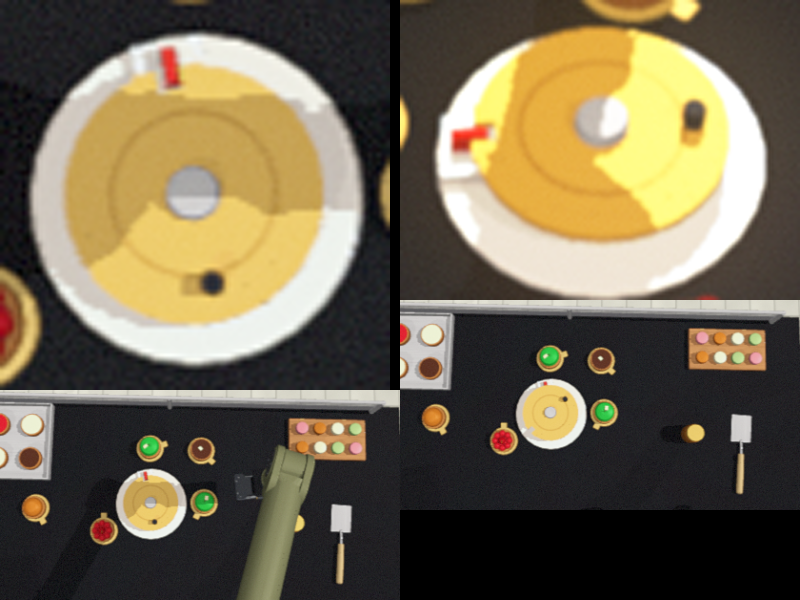

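The pin sits in the notch in both views (top crop (170,68), side crop (472,135)), and the neighbours are where they were. Handing in.

```bash
python3 -c "
from bench import ctrl
print(ctrl.close_job())"
```

```text
the job is handed in; nothing more can be done
None
```

The plate is home with the pin in the notch. I handed the job in at about 14 s of the 43 s allowed.

- **Turn:** I pushed the stud clockwise through about 119° with the closed fingertips, without pinching it. I then backed off the stud before pressing.
- **Press:** I pressed down on the hub at about 5 N. It slid freely past the 3 mm where a misaligned rim would spring back, then stopped at 50.3 mm (home is 50 mm). There the force rose to 15 N with no further movement, so I took it as fully home.
- **Last look:** After the hand was lifted and moved aside, both cameras showed the red pin lying in the notch. The cakes and the spatula looked unmoved. The arm partly hid the jar, so I did not fully check it, though the path stayed well clear.
- **Checks that disagreed:** Before pressing, the top view put the notch about 2° from the pin and the side view about 0°. I split the difference with a 1° nudge, and the free descent bore that out. I did not measure the final plate height separately from the pictures.

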